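# Gauge the piston's depth through the spark-plug hole

### The arm

A 6-joint arm with a two-finger parallel gripper is mounted at the origin on a cart in front of the work surface, level with it; the furniture and walls round the work are solid. World frame = base frame: x ahead of the robot, y to its left, z up, the work surface at z = 0. Lengths are in m, angles in rad, forces in N, time in s.
With the tool pointing down it reaches from about 0.35 to 0.975 m from the base axis. Payload 4.9 kg.
Tool frame: the origin (TCP) lies at the very end of the fingers, on their centre line; the grasp point (between the pads) lies 19 mm behind it; z points along the fingers, y is the line along which they close (so a half turn about z gives the same grasp; the last joint's range is limited). The gripper opens to 85 mm and grips with 20 to 120 N. Pads are 22 mm wide; open, the fingers measure 114 mm over their backs; the gripper's body (76 mm by 85 mm) begins 54 mm behind the grasp point. The pads swing forward as they close: fully open they stand 13 mm farther back than shut.
Start: joints at [1.178, 0.053, 1.613, -0, 1.476, -0.119], TCP at [0.169, 0.602, 0.231] pointing down, gripper open.
Joint ranges: [-3.01, 3.01], [-1.01, 2.22], [0.06, 2.58], [-1.02, 4.17], [0.09, 2.62], [-3.14, 3.14]. Speed limits (rad/s): [2.57, 2.57, 3.14, 3.14, 3.14, 3.14].

### API

Orientations are given as a unit quaternion [w, x, y, z].
In Python, from plant import state, optics, ticket, nets gives the robot as it stands. The module is installed in compiled form; this text tells all that it offers.
- The arm moves only by the shell command python3 -m inch 'ROWS' [OPENING]. ROWS is JSON, a list of rows, each an object of numbers: "dx", "dy", "dz": the shift along the tool's x, y, z as a fraction of full scale; "rx", "ry", "rz": the turn, a rotation vector about the tool's x, y, z as a fraction of full scale. In form: [{"dx": .., "dy": .., "dz": .., "rx": .., "ry": .., "rz": ..}, ...]. A call has 1 to 5 rows; each row is the pose to reach, as a shift and turn from the pose commanded when the call began, along the tool's axes at that moment; what a row does not reach only later rows make up. Full scale, the value 1, is 0.8 m for a shift and 1.5 rad for a turn. A row lasts 1/10 s, in which the tool goes at most 50 mm and 8.59 degrees, less where a joint would pass 70% of its speed; a pose out of reach is approached as far as the arm can. A call with a number of a shift or a turn outside -1 to 1 is refused whole. A call with a gripper value outside its range is refused whole. OPENING is the opening, from -1 (shut) to 1 (fully open), set as the call begins (- or left out, the last holds). The fingers move at their own pace and stop on an object; the grip force is fixed at half the most. Time passes only in rows, so rows that repeat a pose let the fingers close. It gives the time, the measured TCP pose, the force, the opening and the grip force at its end, in the units of the state.
- state(): the state, without advancing time (a new reading comes with each control period).
- optics.grab_frame(name): name is "side" or "top"; returns the picture (480x640x3 uint8, red, green, blue); there is no depth.
- optics.camera_info(name): a dict with "fx", "fy", "cx", "cy" (pixels), "R" (3x3) and "t" (3): a world point X has camera coordinates R X + t. Camera axes: x right, y down, z forward; pixel columns grow to the right and rows downward; lengths in m; the calibration is good to about 2 mm. A picture is of the moment at which its call begins. camera_info takes no time and is no camera call.
- ticket.job_done(): hands the job in; it is judged then, once.
Trained networks look in the newest picture that a camera, given by its name, has taken for a name from the list of things; names that differ only in an ending like _2 or _b are one class to them, and where a whole thing is asked for, a point or a joint stands for the part that bears it (a point fixed in the world has none). Each returns a list of dicts, best first, with "confidence" (0 to 1); they miss things now and then, are a little off and sometimes report something else, mostly with a low value. They report only what shows in the picture. A call takes as long as a camera call. They do not tell look-alikes from the thing itself.
- nets.boxes_of(camera, name): "bbox" ([centre column, centre row, width, height] in pixels, round what is visible of it).
- nets.outline_of(camera, name): "pixels" (480x640 bool, what is visible of it) and "bbox" ([centre column, centre row, width, height] in pixels, round what is visible of it).
The state is a dict: "time": time; "joint_pos": joint angles; "joint_vel": joint speeds; "joint_efforts": joint torques, N m; "tool_pos": TCP position; "tool_rot": TCP orientation; "contact_force": force on the tool from outside, world axes, zero at the start; "ft_torque": the same for the moment, N m; "gripper_width": opening from 0.0 (shut) to 1.0 (fully open); "grasp_force": force on a finger pad.
Only numpy, scipy, OpenCV 4.12 (cv2) and the standard library are available. Lean on these libraries where they do the work, as an engineer would, in place of code of your own. Each camera call takes 0.05 s, during which the arm holds its last target. There are 200 camera calls.

### The job

The spark plug is out of the little engine. Take the depth gauge from its hole in the wooden block and stand it flat on the plug seat with its rod in the plug hole; then press the rod down by its brass button, gently, until it just rests on the piston: the piston yields if pushed hard and must stay where it is. Lift the gauge straight out and put it back upright in its hole in the block with the rod still set to the depth it found; knock nothing else about.

Things in the scene. Friction and masses are not known exactly. Their poses are not given: they have to be found in the camera images.
- gauge: the depth gauge, a steel T-shaped stock (about 0.2 kg) with a rod through it: a bar 20 (x) x 80 (y) x 10 mm high, on its middle a block 20 (x) x 30 (y) mm up to 26 mm; grasp it across its 20 mm, along x, the rod standing up between the fingers. A brass thumbscrew stands out 10 mm towards +y. Origin: centre of the bar's underside, on the rod's axis, z up. At the start it stands in the wooden block
- gauge_rod (a joint): how far the rod's tip stands out below the stock's underside, in m (0 to 0.038; 0.008 to 0.012 at the start). Friction of about 4 N holds the rod wherever it is left, also when the gauge is lifted; more than that on either end slides it
- rod_button (a point): the centre of the flat top of the brass button (14 mm across, 5 mm high) on the rod's upper end, 70 mm above the rod's tip
- rod_tip (a point): the lower tip of the rod, on its axis; the rod is 8 mm thick and tapers to 5 mm over the last 3 mm; polished and oiled
- plug_seat (a point): the centre of the plug seat: the flat top, 116 mm above the bench, of a round boss 34 mm across with the upright 14 mm plug hole in it; z up. It stands 6 mm above the bolts and fins of the head. The piston's flat top lies below the hole, 20 to 34 mm under the seat, and is not measured: it has to be felt. Only the drag of its rings, about 15 N, holds it
- engine: the small engine, fixed: a foot 104 (x) x 78 (y) mm, a finned cylinder 86 x 78 mm under the plug seat, ports and stubs out to 61 mm from the axis. Origin: under the plug seat, at bench height, z up
- tool_block: the fixed wooden block, 58 (x) x 132 (y) x 50 mm high, origin at the centre of its underside, z up; the gauge's bar lies about along its y. Short tool shanks stand up to 24 mm above it near its ends, 55 mm from the gauge's hole
- block_hole (a point): the centre of the mouth of the gauge's hole, in the middle of the block's flat top; the hole is 18 mm wide with a 2 mm chamfer and goes through to the bench, 50 mm deep
- spark_plug: the used spark plug, 62 x 21 mm, lying on the bench; bystander; origin under its middle
- pliers: combination pliers lying on the bench, 60 x 175 x 12 mm; bystander; origin under the middle
- plug_carton: a small upright blue carton, 26 x 26 x 85 mm; bystander; origin at the centre of its underside
- jar_screws: a jar of screws with a white lid, 64 mm across, 87 mm high; bystander; origin at the centre of its underside
Mind the look-alikes: they are no part of the job. Several things have the shape of the gauge; the one meant has the colours described above.

How it is judged:
By the outcome, as a careful person would: the job done as asked, in the order asked, and still so for the second after the job is handed in, with the robot touching nothing.
It also fails if it takes over 72 s, if anything falls off the work surface, if the arm or the gripper's body presses on something with over 40 N, if the wrist force passes 120 N, or if a joint passes its speed limit or range.

## Working session

There is one attempt and no reset: what is moved stays moved. The work goes in short steps, Python scripts to look and compute and a shell command to move; the robot and the scene stay as the last step left them, time stands still between calls to the robot, and variables do not carry over. Pictures are saved under pics/ and viewed, at most 10 in all, crops included, and the job is handed in when it is done.

```bash
mkdir -p pics; cat > h.py <<'E'
import numpy as np,cv2
from plant import state,optics,ticket,nets
def save(cam,name,crop=None,scale=1):
    im=optics.grab_frame(cam)[:,:,::-1]
    if crop: x0,y0,x1,y1=crop; im=im[y0:y1,x0:x1]
    cv2.imwrite('pics/'+name,cv2.resize(im,None,fx=scale,fy=scale,interpolation=cv2.INTER_CUBIC))
def K(cam):
    i=optics.camera_info(cam); return np.array([[i['fx'],0,i['cx']],[0,i['fy'],i['cy']],[0,0,1]]),np.array(i['R']),np.array(i['t'])
def proj(cam,X):
    k,R,t=K(cam); p=k@(R@np.array(X)+t); return p[:2]/p[2]
def onplane(cam,u,v,z):
    k,R,t=K(cam); d=R.T@np.linalg.solve(k,[u,v,1]); c=-R.T@t; return c+d*(z-c[2])/d[2]
def tri(uv1,uv2,c1='side',c2='top'):
    A=[]
    for cam,(u,v) in((c1,uv1),(c2,uv2)):
        k,R,t=K(cam); P=k@np.c_[R,t]; A+= [u*P[2]-P[0],v*P[2]-P[1]]
    X=np.linalg.svd(np.array(A))[2][-1]; return X[:3]/X[3]
E
python3 - <<'E'
from h import *
a=optics.grab_frame('side');b=optics.grab_frame('top')
cv2.imwrite('pics/s.png',a[:,:,::-1]);cv2.imwrite('pics/t.png',b[:,:,::-1])
for c in('side','top'):
    k,R,t=K(c);print(c,k[0,0],(-R.T@t).round(3),R.round(2).tolist())
    for n in('gauge','gauge_rod','engine','tool_block'):
        print(n,[(np.round(d['bbox']).tolist(),round(d['confidence'],2)) for d in nets.boxes_of(c,n)])
print(state())
E
```

```text
side 572.008253165938 [0.417 0.397 0.728] [[-0.96, -0.28, 0.02], [-0.22, 0.71, -0.67], [0.17, -0.64, -0.75]]
gauge [([384.0, 398.0, 61.0, 42.0], 0.79), ([280.0, 368.0, 15.0, 57.0], 0.57)]
gauge_rod [([389.0, 386.0, 13.0, 20.0], 0.72), ([279.0, 351.0, 10.0, 16.0], 0.65)]
engine [([391.0, 188.0, 72.0, 73.0], 0.81)]
tool_block [([281.0, 381.0, 53.0, 109.0], 0.71)]
top 485.3383662723153 [ 0.418 -0.143  0.94 ] [[0.02, -1.0, 0.04], [-0.98, -0.03, -0.19], [0.19, -0.03, -0.98]]
gauge [([204.0, 333.0, 32.0, 42.0], 0.81), ([194.0, 255.0, 44.0, 19.0], 0.75)]
gauge_rod [([200.0, 335.0, 17.0, 8.0], 0.48)]
engine [([402.0, 295.0, 64.0, 66.0], 0.62)]
tool_block [([198.0, 258.0, 76.0, 60.0], 0.83)]
{'time': 0.5, 'joint_pos': array([ 1.17798209e+00,  5.27108422e-02,  1.61296040e+00, -1.47030903e-05,
        1.47601409e+00, -1.18986532e-01]), 'joint_vel': array([ 0.00080637, -0.00129341, -0.00141751, -0.00118623, -0.00399083,
       -0.00022902]), 'joint_efforts': array([ 1.24892608e-04, -3.93196857e+01, -3.70033479e+01, -1.34278825e-04,
        1.11990281e-03, -7.83629673e-06]), 'tool_pos': array([0.16898806, 0.6016698 , 0.23126072]), 'tool_rot': array([-4.64859553e-06,  1.36485812e-01,  9.90642025e-01, -4.66809943e-05]), 'contact_force': array([-0.56291762,  0.33949687,  0.09424222]), 'ft_torque': array([-0.02096296, -0.01145736, -0.03429511]), 'grasp_force': 0.0, 'gripper_width': 1.0008228663709116}
```

View pics/s.png

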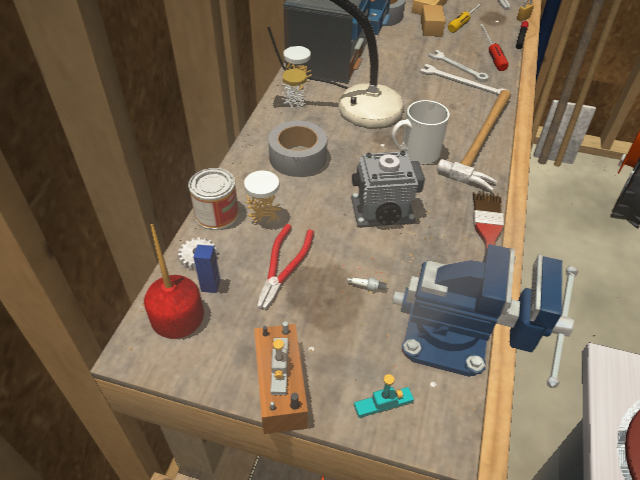

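View pics/t.png

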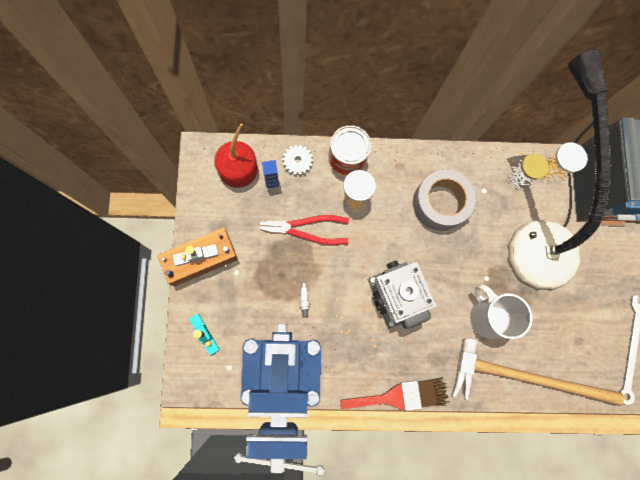

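The side picture shows two gauge shapes: the steel one in the wooden block at side (280,367) / top (194,254), and a teal one on the bench at side (384,398) / top (204,334). The steel one with the brass button and screw fits the description. I'll confirm it in a crop together with the engine.

```bash
python3 - <<'E'
import cv2,numpy as np
s=cv2.imread('pics/s.png');t=cv2.imread('pics/t.png')
r=lambda i:cv2.resize(i,(400,300),interpolation=cv2.INTER_CUBIC)
# crops 133x100
o=np.vstack([np.hstack([r(s[320:440,210:370]),r(s[140:230,330:450])]),np.hstack([r(t[222:291,152:244]),r(t[250:340,350:470])])])
cv2.imwrite('pics/c1.png',o)
E
```

```text
(no output)
```

View pics/c1.png

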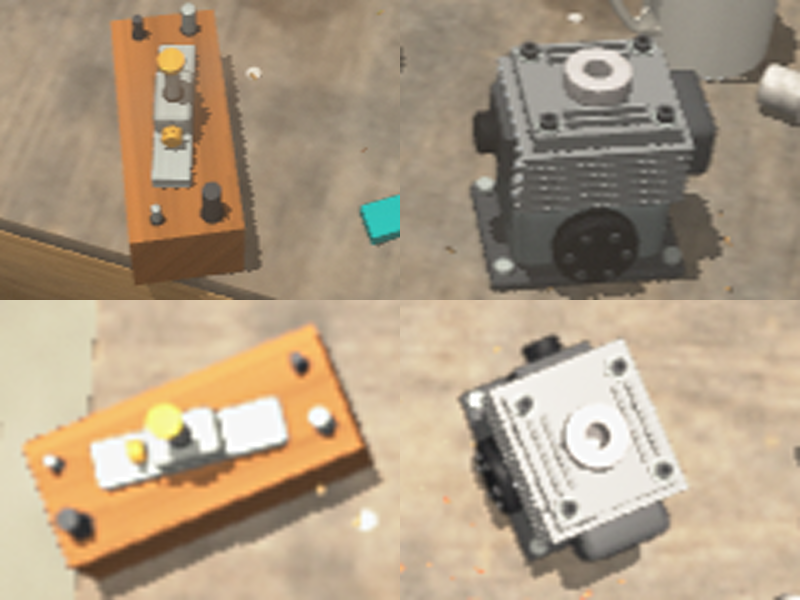

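```bash
python3 - <<'E'
from h import *
b=tri((278.4,344),(189.9,249.8));print('button',b, onplane('side',278.4,344,.11),onplane('top',189.9,249.8,.11))
e=tri((389.5,161.2),(408.8,290.8));print('seat',e,onplane('side',389.5,161.2,.116),onplane('top',408.8,290.8,.116))
c=[onplane('top',152+x/4.348,222+(y-300)/4.348,.06) for x,y in((92,441),(100,488),(281,397),(287,440))]
print(np.round(c,4)); d=(c[0]+c[1]-c[2]-c[3]);print('yaw of +y',np.degrees(np.arctan2(-d[0],d[1])),np.linalg.norm(d)/2,np.mean(c,0))
# side bar ends (z=.06): outlines
for p in ((160,45),(195,45),(152,185),(190,187)): print(onplane('side',210+p[0]/2.5,320+p[1]/2.5,.06).round(4))
for n in('gauge',): 
  for cam in('side','top'):
    optics.grab_frame(cam)
    for d in nets.outline_of(cam,n):
      ys,xs=np.nonzero(d['pixels']);print(cam,xs.mean(),ys.mean(),cv2.minAreaRect(np.c_[xs,ys].astype(np.float32)))
optics.grab_frame('top')
for d in nets.outline_of('top','tool_block'):
  ys,xs=np.nonzero(d['pixels']);r=cv2.minAreaRect(np.c_[xs,ys].astype(np.float32));q=[onplane('top',*p,.05)[:2] for p in cv2.boxPoints(r)];print(np.round(q,4),np.mean(q,0))
# tool
from scipy.spatial.transform import Rotation as Ro
q=state()['tool_rot'];print(Ro.from_quat(np.r_[q[1:],q[0]]).as_matrix().round(3))
E
```

```text
button [0.56367542 0.0422135  0.10652991] [0.56242632 0.04421049 0.11      ] [0.56366392 0.04150834 0.11      ]
seat [ 0.50081459 -0.33614959  0.1142837 ] [ 0.5001549 -0.3340583  0.116    ] [ 0.50123205 -0.33575107  0.116     ]
[[0.5631 0.0823 0.06  ]
 [0.5433 0.0775 0.06  ]
 [0.5839 0.0047 0.06  ]
 [0.5656 0.0012 0.06  ]]
yaw of +y 15.66895520116658 0.07989033475477028 [0.5639845  0.04143726 0.06      ]
[0.5829 0.0085 0.06  ]
[0.5648 0.003  0.06  ]
[0.5595 0.0874 0.06  ]
[0.5408 0.0829 0.06  ]
side 279.44025834230354 366.0398277717976 ((279.6248779296875, 366.0044860839844), (17.2390079498291, 56.428306579589844), 2.0454084873199463)
side 383.78893617021276 398.8987234042553 ((381.0, 394.0), (34.152591705322266, 58.18590545654297), 71.56504821777344)
top 203.0631970260223 334.53159851301115 ((202.04409790039062, 335.0735168457031), (42.70314407348633, 15.4348726272583), 59.03623962402344)
top 196.06105263157895 253.83789473684212 ((195.4438018798828, 253.08987426757812), (13.266711235046387, 43.397884368896484), 77.00537872314453)
[[ 0.5636  0.1182]
 [ 0.6216 -0.0037]
 [ 0.5574 -0.0339]
 [ 0.5011  0.0871]] [0.56094598 0.04190171]
[[-0.963  0.27   0.   ]
 [ 0.27   0.963 -0.   ]
 [-0.     0.    -1.   ]]
```

```bash
cat >> h.py <<'E'
from scipy.spatial.transform import Rotation as Ro
def plan(p,yaw):
    "fractions to bring TCP to p, tool down, tool x at angle 90+yaw deg (gauge y)"
    s=state();q=s['tool_rot'];R=Ro.from_quat(np.r_[q[1:],q[0]]).as_matrix()
    a=np.radians(90+yaw);x=np.array([np.cos(a),np.sin(a),0]);z=np.array([0,0,-1.]);T=np.c_[x,np.cross(z,x),z]
    d=R.T@(np.array(p)-s['tool_pos']);r=Ro.from_matrix(R.T@T).as_rotvec()
    print('t',round(s['time'],2),'pos',s['tool_pos'].round(4),'F',s['contact_force'].round(1),'d',(d/.8).round(4),'r',(r/1.5).round(4),'w',round(s['gripper_width'],3),'g',s['grasp_force'],'j6',round(s['joint_pos'][5],2))
E
python3 -m inch '[{"dx":-0.664,"dy":-0.54,"rz":0.675},{"dx":-0.664,"dy":-0.54,"rz":0.675},{"dx":-0.664,"dy":-0.54,"rz":0.675},{"dx":-0.664,"dy":-0.54,"rz":0.675},{"dx":-0.664,"dy":-0.54,"rz":0.675}]' 0.2
python3 -c "
from h import *
plan((.5635,.0425,.2),16.2)"
```

```text
t 0.8 pos [0.169  0.6017 0.2313] F [ 0.8 -0.1  1. ] d [-0.6638 -0.5396  0.0392] r [0.     0.     0.6762] w 1.001 g 0.0 j6 -0.12validation failed for argument at $[0]...
```

```bash

python3 -m inch '[{"dx":-0.664,"dy":-0.54,"dz":0,"rx":0,"ry":0,"rz":0.675},{"dx":-0.664,"dy":-0.54,"dz":0,"rx":0,"ry":0,"rz":0.675},{"dx":-0.664,"dy":-0.54,"dz":0,"rx":0,"ry":0,"rz":0.675},{"dx":-0.664,"dy":-0.54,"dz":0,"rx":0,"ry":0,"rz":0.675},{"dx":-0.664,"dy":-0.54,"dz":0,"rx":0,"ry":0,"rz":0.675}]' 0.2
python3 -c "
from h import *
plan((.5635,.0425,.2),16.2)"
```

```text
time: 1.3
tool_pos: [0.3138, 0.3958, 0.2315]
tool_rot: [0.0, 0.492, 0.87, 0.0]
contact_force: [1.1, 0.6, -0.1]
gripper_width: 0.597
grasp_force: 0.0
t 1.3 pos [0.3138 0.3958 0.2315] F [ 1.1  0.6 -0.1] d [-0.5393  0.0398  0.0394] r [ 6.000e-04 -1.000e-04  1.725e-01] w 0.597 g 0.0 j6 0.21
```

```bash

python3 -m inch '[{"dx":-0.539,"dy":0.04,"dz":0.039,"rx":0,"ry":0,"rz":0.172},{"dx":-0.539,"dy":0.04,"dz":0.039,"rx":0,"ry":0,"rz":0.172},{"dx":-0.539,"dy":0.04,"dz":0.039,"rx":0,"ry":0,"rz":0.172},{"dx":-0.539,"dy":0.04,"dz":0.039,"rx":0,"ry":0,"rz":0.172},{"dx":-0.539,"dy":0.04,"dz":0.039,"rx":0,"ry":0,"rz":0.172}]'
python3 -c "
from h import *
plan((.5635,.0425,.2),16.2)"
```

```text
time: 1.8
tool_pos: [0.4591, 0.1928, 0.2136]
tool_rot: [0.0, 0.598, 0.802, 0.001]
contact_force: [1.8, 0.6, -0.1]
gripper_width: 0.598
grasp_force: 0.0
t 1.8 pos [0.4591 0.1928 0.2136] F [ 1.8  0.6 -0.1] d [-0.2173  0.0716  0.0171] r [ 0.0008 -0.0001  0.0041] w 0.598 g 0.0 j6 -0.04
```

```bash

python3 -m inch '[{"dx":-0.217,"dy":0.072,"dz":0.017,"rx":0,"ry":0,"rz":0.004},{"dx":-0.217,"dy":0.072,"dz":0.017,"rx":0,"ry":0,"rz":0.004},{"dx":-0.217,"dy":0.072,"dz":0.017,"rx":0,"ry":0,"rz":0.004},{"dx":-0.217,"dy":0.072,"dz":0.017,"rx":0,"ry":0,"rz":0.004},{"dx":-0.217,"dy":0.072,"dz":0.017,"rx":0,"ry":0,"rz":0.004}]'
python3 -c "
from h import *
plan((.5635,.0425,.054),16.2)
a=optics.grab_frame('side')[310:430,200:360];b=optics.grab_frame('top')[210:330,130:290]
cv2.imwrite('pics/c2.png',cv2.resize(np.hstack([a,b])[:,:,::-1],(800,300),interpolation=cv2.INTER_CUBIC))"
```

```text
time: 2.3
tool_pos: [0.5643, 0.0412, 0.1993]
tool_rot: [0.0, 0.602, 0.798, -0.0]
contact_force: [0.2, 0.6, 1.0]
gripper_width: 0.601
grasp_force: 0.0
t 2.3 pos [0.5643 0.0412 0.1993] F [0.2 0.6 1. ] d [ 0.002  -0.0005  0.1816] r [-0.0003  0.0005 -0.0031] w 0.601 g 0.0 j6 -0.34
```

View pics/c2.png

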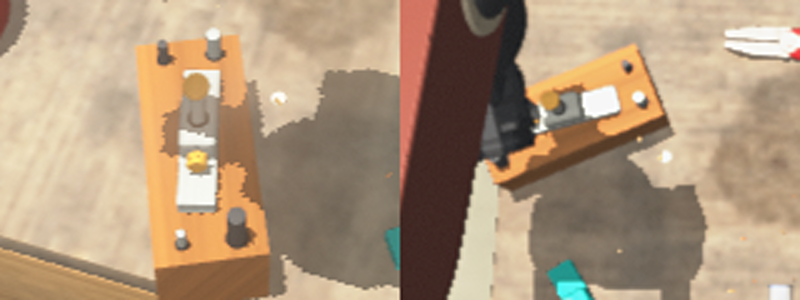

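The steel gauge with brass button and screw stays in the block, still standing at crop (197,90) in the side half; the gripper hovers above it. Descending.

```bash

python3 -m inch '[{"dx":0.001,"dy":0,"dz":0.04,"rx":0,"ry":0,"rz":0},{"dx":0.002,"dy":0,"dz":0.08,"rx":0,"ry":0,"rz":0},{"dx":0.002,"dy":0,"dz":0.12,"rx":0,"ry":0,"rz":0},{"dx":0.002,"dy":0,"dz":0.155,"rx":0,"ry":0,"rz":0},{"dx":0.002,"dy":0,"dz":0.16,"rx":0,"ry":0,"rz":0}]'
python3 -c "
from h import *
plan((.5635,.0425,.054),16.2)
save('side','s3.png',(180,280,340,400),5)"
```

```text
time: 2.9
tool_pos: [0.5585, 0.0478, 0.0677]
tool_rot: [-0.003, 0.599, 0.8, -0.002]
contact_force: [0.3, 0.6, -0.3]
gripper_width: 0.595
grasp_force: 0.0
t 2.9 pos [0.5585 0.0478 0.0677] F [ 0.3  0.6 -0.3] d [-0.0082  0.0042  0.017 ] r [-0.0049 -0.0019  0.0015] w 0.595 g 0.0 j6 -0.33
```

View pics/s3.png

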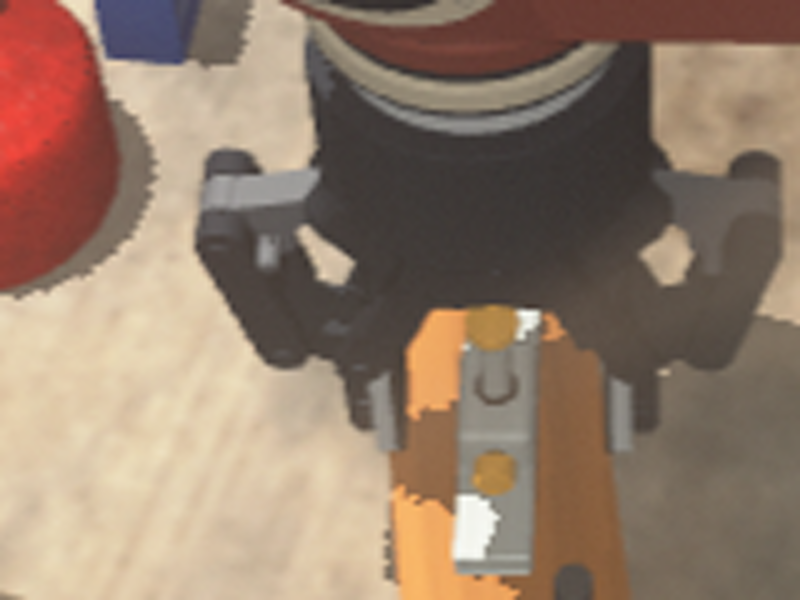

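The open fingers straddle the gauge (button at crop (492,325)), pads at (388,410) and (622,415), roughly symmetric. The arm is still settling; I'll finish the descent and settle.

```bash

python3 -m inch '[{"dx":0,"dy":0,"dz":0,"rx":0,"ry":0,"rz":0},{"dx":0,"dy":0,"dz":0.01,"rx":0,"ry":0,"rz":0},{"dx":0,"dy":0,"dz":0.018,"rx":0,"ry":0,"rz":0},{"dx":0,"dy":0,"dz":0.018,"rx":0,"ry":0,"rz":0}]'
python3 -c "
from h import *
plan((.5635,.0425,.054),16.2)"
```

```text
time: 3.35
tool_pos: [0.5621, 0.0462, 0.0569]
tool_rot: [-0.0, 0.6, 0.8, -0.0]
contact_force: [0.4, -0.1, 0.3]
gripper_width: 0.603
grasp_force: 0.0
t 3.35 pos [0.5621 0.0462 0.0569] F [ 0.4 -0.1  0.3] d [-0.005   0.0004  0.0036] r [-0.0005 -0.0002  0.0002] w 0.603 g 0.0 j6 -0.33
```

```bash

python3 -m inch '[{"dx":-0.004,"dy":0,"dz":0.002,"rx":0,"ry":0,"rz":0},{"dx":-0.004,"dy":0,"dz":0.002,"rx":0,"ry":0,"rz":0},{"dx":-0.004,"dy":0,"dz":0.002,"rx":0,"ry":0,"rz":0}]'
python3 -c "
from h import *
plan((.5635,.0425,.054),16.2)"
```

```text
time: 3.65
tool_pos: [0.5635, 0.0429, 0.0559]
tool_rot: [0.0, 0.6, 0.8, 0.0]
contact_force: [-0.3, 0.2, -0.8]
gripper_width: 0.599
grasp_force: 0.0
t 3.65 pos [0.5635 0.0429 0.0559] F [-0.3  0.2 -0.8] d [-0.0004 -0.0002  0.0024] r [ 0.0002  0.0001 -0.0001] w 0.599 g 0.0 j6 -0.34
```

```bash

python3 -m inch '[{"dx":0,"dy":0,"dz":0.002,"rx":0,"ry":0,"rz":0},{"dx":0,"dy":0,"dz":0.002,"rx":0,"ry":0,"rz":0},{"dx":0,"dy":0,"dz":0.002,"rx":0,"ry":0,"rz":0},{"dx":0,"dy":0,"dz":0.002,"rx":0,"ry":0,"rz":0},{"dx":0,"dy":0,"dz":0.002,"rx":0,"ry":0,"rz":0}]' -1
python3 -m inch '[{"dx":0,"dy":0,"dz":0,"rx":0,"ry":0,"rz":0},{"dx":0,"dy":0,"dz":0,"rx":0,"ry":0,"rz":0},{"dx":0,"dy":0,"dz":0,"rx":0,"ry":0,"rz":0},{"dx":0,"dy":0,"dz":0,"rx":0,"ry":0,"rz":0}]'
python3 -c "
from h import *
plan((.5635,.0425,.2),16.2)
"
```

```text
time: 4.15
tool_pos: [0.5634, 0.0431, 0.0542]
tool_rot: [0.0, 0.6, 0.8, 0.0]
contact_force: [-0.4, 0.5, 0.1]
gripper_width: 0.223
grasp_force: 60.8
time: 4.55
tool_pos: [0.5634, 0.0431, 0.0542]
tool_rot: [0.0, 0.6, 0.8, 0.0]
contact_force: [1.2, -0.6, 1.4]
gripper_width: 0.218
grasp_force: 60.8
t 4.55 pos [0.5634 0.0431 0.0542] F [ 1.2 -0.6  1.4] d [-0.0008 -0.     -0.1822] r [0.0002 0.     0.0002] w 0.218 g 60.7890010625124 j6 -0.34
```

```bash

python3 -m inch '[{"dx":0,"dy":0,"dz":-0.02,"rx":0,"ry":0,"rz":0},{"dx":0,"dy":0,"dz":-0.06,"rx":0,"ry":0,"rz":0},{"dx":0,"dy":0,"dz":-0.11,"rx":0,"ry":0,"rz":0},{"dx":0,"dy":0,"dz":-0.16,"rx":0,"ry":0,"rz":0},{"dx":0,"dy":0,"dz":-0.16,"rx":0,"ry":0,"rz":0}]'
python3 -m inch '[{"dx":0,"dy":0,"dz":0,"rx":0,"ry":0,"rz":0},{"dx":0,"dy":0,"dz":0,"rx":0,"ry":0,"rz":0},{"dx":0,"dy":0,"dz":0,"rx":0,"ry":0,"rz":0}]'
python3 -c "
from h import *
plan((.5005,-.335,.17),16.2)
p=state()['tool_pos'];print(proj('side',p),proj('top',p))
save('side','s4.png',(180,250,340,370),5)"
```

```text
time: 5.05
tool_pos: [0.5672, 0.043, 0.1907]
tool_rot: [0.006, 0.6, 0.8, 0.004]
contact_force: [0.5, -0.8, -1.1]
gripper_width: 0.224
grasp_force: 60.6
time: 5.35
tool_pos: [0.5619, 0.0431, 0.1798]
tool_rot: [-0.002, 0.6, 0.8, -0.001]
contact_force: [0.1, 0.1, -1.9]
gripper_width: 0.217
grasp_force: 60.6
t 5.35 pos [0.5619 0.0431 0.1798] F [ 0.1  0.1 -1.9] d [-0.4325 -0.2056  0.0124] r [-0.0027 -0.0009  0.0002] w 0.217 g 60.56080274283886 j6 -0.34
[277.03426219 311.25981463] [179.39991199 243.02707412]
```

View pics/s4.png

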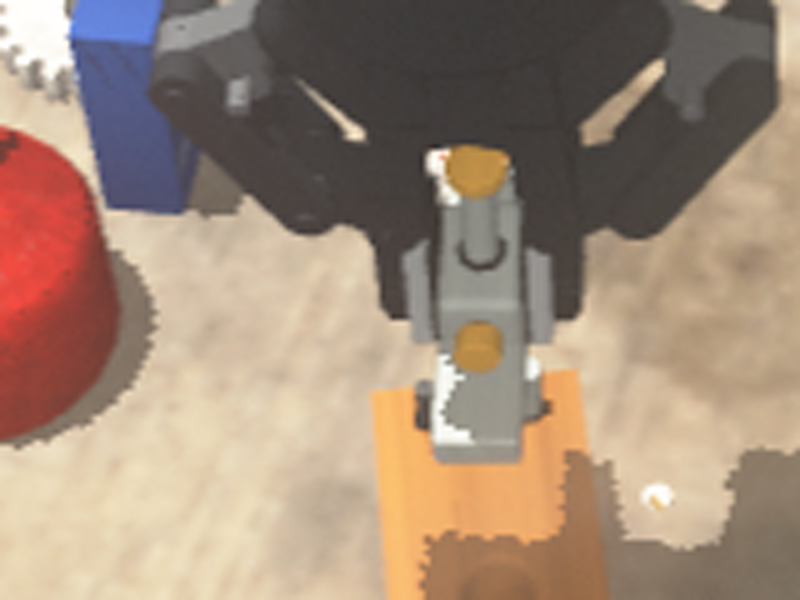

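The gauge is held upright and level between the pads (button at crop (477,170), screw toward the camera), clear of the block. On to the engine.

```bash

python3 -m inch '[{"dx":-0.03,"dy":-0.015,"dz":0,"rx":0,"ry":0,"rz":0},{"dx":-0.08,"dy":-0.038,"dz":0,"rx":0,"ry":0,"rz":0},{"dx":-0.13,"dy":-0.062,"dz":0,"rx":0,"ry":0,"rz":0},{"dx":-0.18,"dy":-0.086,"dz":0,"rx":0,"ry":0,"rz":0},{"dx":-0.23,"dy":-0.11,"dz":0,"rx":0,"ry":0,"rz":0}]'
python3 -m inch '[{"dx":-0.05,"dy":-0.024,"dz":0,"rx":0,"ry":0,"rz":0},{"dx":-0.1,"dy":-0.048,"dz":0,"rx":0,"ry":0,"rz":0},{"dx":-0.15,"dy":-0.071,"dz":0,"rx":0,"ry":0,"rz":0},{"dx":-0.185,"dy":-0.088,"dz":0,"rx":0,"ry":0,"rz":0},{"dx":-0.2,"dy":-0.095,"dz":0,"rx":0,"ry":0,"rz":0}]'
python3 -m inch '[{"dx":0,"dy":0,"dz":0,"rx":0,"ry":0,"rz":0},{"dx":0,"dy":0,"dz":0,"rx":0,"ry":0,"rz":0},{"dx":0,"dy":0,"dz":0,"rx":0,"ry":0,"rz":0},{"dx":0,"dy":0,"dz":0,"rx":0,"ry":0,"rz":0}]'
python3 -c "
from h import *
print(onplane('side',275.4,284,.2356))
plan((.5005,-.335,.15),16.2)"
```

```text
time: 5.9
tool_pos: [0.5291, -0.1594, 0.1808]
tool_rot: [-0.001, 0.6, 0.8, -0.0]
contact_force: [0.4, -0.5, -1.9]
gripper_width: 0.22
grasp_force: 60.5
time: 6.4
tool_pos: [0.5005, -0.3353, 0.1807]
tool_rot: [-0.001, 0.602, 0.799, -0.0]
contact_force: [-0.5, 1.0, -0.8]
gripper_width: 0.217
grasp_force: 60.5
time: 6.8
tool_pos: [0.5023, -0.3316, 0.1821]
tool_rot: [-0.0, 0.6, 0.8, 0.0]
contact_force: [-0.1, 0.1, -2.1]
gripper_width: 0.221
grasp_force: 60.5
[0.5605175  0.04609292 0.2356    ]
t 6.8 pos [ 0.5023 -0.3316  0.1821] F [-0.1  0.1 -2.1] d [-0.0035 -0.0034  0.0401] r [ 0.     -0.0002  0.0014] w 0.221 g 60.46868987381458 j6 -0.99
```

```bash

python3 -m inch '[{"dx":-0.0035,"dy":-0.003,"dz":0.02,"rx":0,"ry":0,"rz":0},{"dx":-0.0035,"dy":-0.003,"dz":0.04,"rx":0,"ry":0,"rz":0},{"dx":-0.0035,"dy":-0.003,"dz":0.045,"rx":0,"ry":0,"rz":0},{"dx":-0.0035,"dy":-0.003,"dz":0.045,"rx":0,"ry":0,"rz":0},{"dx":-0.0035,"dy":-0.003,"dz":0.045,"rx":0,"ry":0,"rz":0}]'
python3 -c "
from h import *
plan((.5005,-.335,.1202),16.2)
p=state()['tool_pos']
for z in (-.0142,.056): print(z,proj('side',p+[0,0,z]))
save('side','s5.png',(330,90,450,180),6)"
```

```text
time: 7.3
tool_pos: [0.5003, -0.3364, 0.1458]
tool_rot: [-0.0, 0.6, 0.8, 0.0]
contact_force: [0.2, -0.5, -0.6]
gripper_width: 0.223
grasp_force: 60.5
t 7.3 pos [ 0.5003 -0.3364  0.1458] F [ 0.2 -0.5 -0.6] d [0.0016 0.0007 0.0321] r [-0.0001 -0.0002  0.0001] w 0.223 g 60.46396493911743 j6 -1.0
-0.0142 [390.74296314 152.88898782]
0.056 [395.83277763 117.15432809]
```

View pics/s5.png

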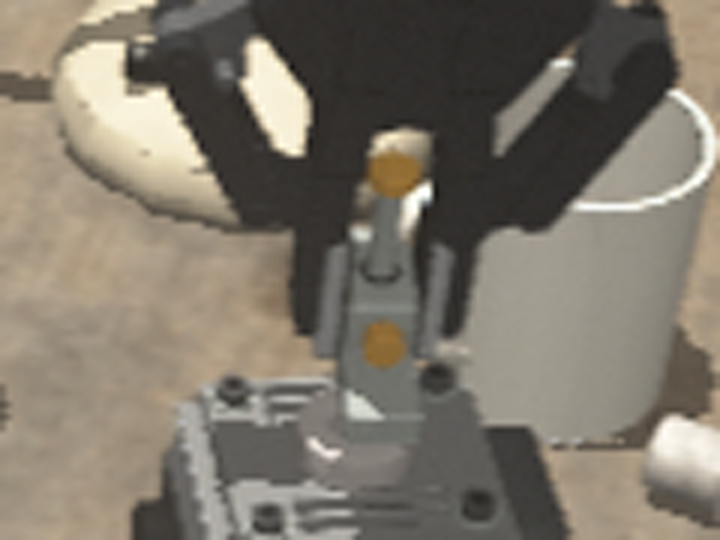

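Button at crop (394,173) sits over the boss at (355,440), as the calibrated projection predicts; lateral alignment is within about 1 mm. Lowering with the force watched.

```bash

python3 -m inch '[{"dx":0,"dy":0,"dz":0.01,"rx":0,"ry":0,"rz":0},{"dx":0,"dy":0,"dz":0.018,"rx":0,"ry":0,"rz":0},{"dx":0,"dy":0,"dz":0.024,"rx":0,"ry":0,"rz":0},{"dx":0,"dy":0,"dz":0.025,"rx":0,"ry":0,"rz":0},{"dx":0,"dy":0,"dz":0.025,"rx":0,"ry":0,"rz":0}]'
python3 -c "
from h import *
plan((.5003,-.336,.1202),16.2)"
```

```text
time: 7.85
tool_pos: [0.5002, -0.3362, 0.1257]
tool_rot: [-0.0, 0.6, 0.8, 0.0]
contact_force: [0.2, -0.0, -1.0]
gripper_width: 0.216
grasp_force: 60.5
t 7.85 pos [ 0.5002 -0.3362  0.1257] F [ 0.2 -0.  -1. ] d [0.0002 0.0002 0.0068] r [-0.0003 -0.0004  0.0002] w 0.216 g 60.46309635043144 j6 -1.0
```

```bash

python3 -m inch '[{"dx":0,"dy":0,"dz":0.003,"rx":0,"ry":0,"rz":0},{"dx":0,"dy":0,"dz":0.0055,"rx":0,"ry":0,"rz":0},{"dx":0,"dy":0,"dz":0.0055,"rx":0,"ry":0,"rz":0},{"dx":0,"dy":0,"dz":0.0055,"rx":0,"ry":0,"rz":0}]'
python3 -m inch '[{"dx":0,"dy":0,"dz":0.0008,"rx":0,"ry":0,"rz":0},{"dx":0,"dy":0,"dz":0.0008,"rx":0,"ry":0,"rz":0},{"dx":0,"dy":0,"dz":0.0008,"rx":0,"ry":0,"rz":0}]'
```

```text
time: 8.25
tool_pos: [0.5004, -0.3364, 0.1217]
tool_rot: [0.0, 0.6, 0.8, 0.0]
contact_force: [0.5, 0.7, -2.0]
gripper_width: 0.218
grasp_force: 60.5
time: 8.55
tool_pos: [0.5004, -0.3364, 0.1211]
tool_rot: [0.0, 0.6, 0.8, -0.0]
contact_force: [-0.1, -0.8, -1.4]
gripper_width: 0.217
grasp_force: 60.5
```

```bash

python3 -m inch '[{"dx":0,"dy":0,"dz":0.0008,"rx":0,"ry":0,"rz":0},{"dx":0,"dy":0,"dz":0.0008,"rx":0,"ry":0,"rz":0},{"dx":0,"dy":0,"dz":0.0008,"rx":0,"ry":0,"rz":0}]'
python3 -m inch '[{"dx":0,"dy":0,"dz":0.0006,"rx":0,"ry":0,"rz":0},{"dx":0,"dy":0,"dz":0.0006,"rx":0,"ry":0,"rz":0},{"dx":0,"dy":0,"dz":0.0006,"rx":0,"ry":0,"rz":0}]'
```

```text
time: 8.85
tool_pos: [0.5003, -0.3364, 0.1204]
tool_rot: [-0.0, 0.6, 0.8, 0.0]
contact_force: [1.0, 0.2, -1.4]
gripper_width: 0.219
grasp_force: 60.5
time: 9.15
tool_pos: [0.5004, -0.3364, 0.1202]
tool_rot: [0.0, 0.6, 0.8, -0.0]
contact_force: [-1.0, 0.4, -0.1]
gripper_width: 0.223
grasp_force: 60.7
```

```bash

python3 -m inch '[{"dx":0,"dy":0,"dz":0.0006,"rx":0,"ry":0,"rz":0},{"dx":0,"dy":0,"dz":0.0006,"rx":0,"ry":0,"rz":0},{"dx":0,"dy":0,"dz":0.0006,"rx":0,"ry":0,"rz":0}]'
python3 -c "
from h import *
plan((.5003,-.336,.1202),16.2)
save('side','s6.png',(330,100,450,190),6)"
```

```text
time: 9.45
tool_pos: [0.5004, -0.3365, 0.1202]
tool_rot: [0.0, 0.6, 0.8, -0.0]
contact_force: [-3.5, 2.4, 5.2]
gripper_width: 0.221
grasp_force: 61.1
t 9.45 pos [ 0.5004 -0.3365  0.1202] F [-3.5  2.4  5.2] d [ 0.0006 -0.     -0.    ] r [0.     0.0001 0.0002] w 0.221 g 61.09773471951485 j6 -1.0
```

View pics/s6.png

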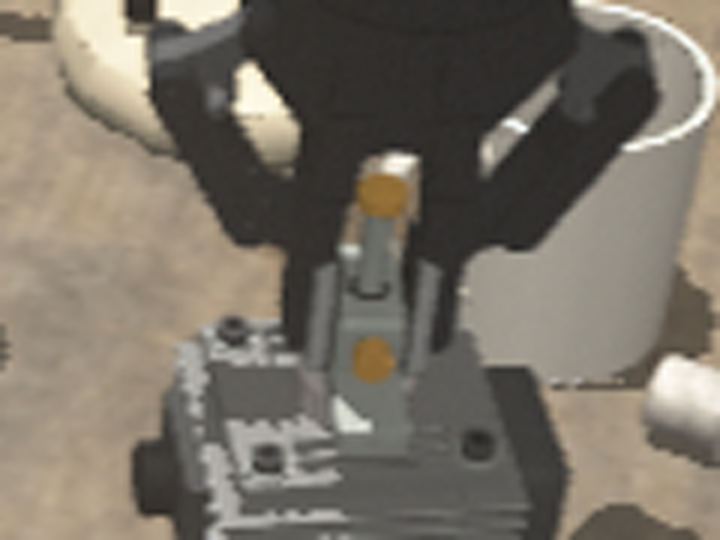

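The stock is down on the seat (contact at TCP z 0.1202 = seat + 4.2 mm as grasped, button at crop (382,195)). Release, rise, shut the fingers.

```bash

python3 -m inch '[{"dx":0,"dy":0,"dz":-0.0005,"rx":0,"ry":0,"rz":0},{"dx":0,"dy":0,"dz":-0.0005,"rx":0,"ry":0,"rz":0},{"dx":0,"dy":0,"dz":-0.0005,"rx":0,"ry":0,"rz":0},{"dx":0,"dy":0,"dz":-0.0005,"rx":0,"ry":0,"rz":0},{"dx":0,"dy":0,"dz":-0.0005,"rx":0,"ry":0,"rz":0}]' 0.1
python3 -m inch '[{"dx":0,"dy":0,"dz":-0.02,"rx":0,"ry":0,"rz":0},{"dx":0,"dy":0,"dz":-0.05,"rx":0,"ry":0,"rz":0},{"dx":0,"dy":0,"dz":-0.08,"rx":0,"ry":0,"rz":0},{"dx":0,"dy":0,"dz":-0.1,"rx":0,"ry":0,"rz":0},{"dx":0,"dy":0,"dz":-0.1,"rx":0,"ry":0,"rz":0}]'
python3 -m inch '[{"dx":0,"dy":0,"dz":0,"rx":0,"ry":0,"rz":0},{"dx":0,"dy":0,"dz":0,"rx":0,"ry":0,"rz":0},{"dx":0,"dy":0,"dz":0,"rx":0,"ry":0,"rz":0},{"dx":0,"dy":0,"dz":0,"rx":0,"ry":0,"rz":0},{"dx":0,"dy":0,"dz":0,"rx":0,"ry":0,"rz":0}]' -1
python3 -c "
from h import *
plan((.5003,-.3355,.186),16.2)
optics.grab_frame('side')
for d in nets.outline_of('side','gauge')+nets.outline_of('side','gauge_rod'):
  ys,xs=np.nonzero(d['pixels']);print(d['confidence'],np.round(d['bbox']),xs.mean(),ys.mean())
print(proj('side',[.5004,-.3355,.176]))
save('side','s7.png',(320,80,460,185),5.7)"
```

```text
time: 10.0
tool_pos: [0.5003, -0.3364, 0.1197]
tool_rot: [-0.0, 0.6, 0.8, -0.0]
contact_force: [-0.6, 0.9, 0.6]
gripper_width: 0.553
grasp_force: 0.0
time: 10.5
tool_pos: [0.5019, -0.3377, 0.2043]
tool_rot: [0.003, 0.6, 0.8, -0.0]
contact_force: [0.4, 0.4, 0.1]
gripper_width: 0.55
grasp_force: 0.0
time: 11.0
tool_pos: [0.5001, -0.3362, 0.1991]
tool_rot: [-0.001, 0.6, 0.8, 0.0]
contact_force: [-0.9, 0.4, -0.4]
gripper_width: -0.004
grasp_force: 0.0
t 11.0 pos [ 0.5001 -0.3362  0.1991] F [-0.9  0.4 -0.4] d [0.0007 0.0005 0.0164] r [-0.0005 -0.0007  0.0002] w -0.004 g 0.0 j6 -1.0
0.94 [384. 396.  62.  42.] 384.1524852569503 398.7295703454086
0.73 [390. 153.  16.  44.] 390.77272727272725 154.29545454545453
0.72 [390. 386.  13.  21.] 387.89772727272725 383.84090909090907
0.46 [395. 141.  10.  19.] 392.75 136.8409090909091
[393.73036948 131.10792118]
```

View pics/s7.png

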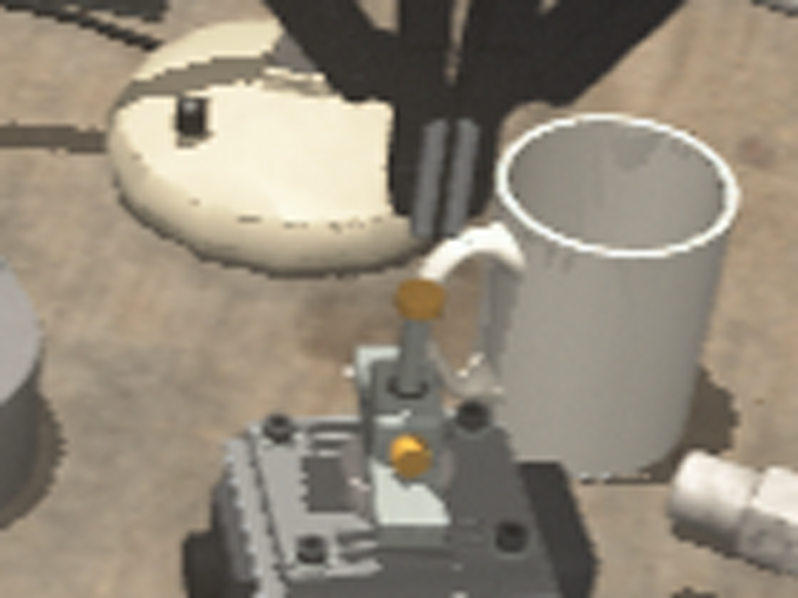

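The gauge stands upright on the seat, button at crop (419,297), shut fingers right above it at (445,235). Bringing the tips down to just over the button.

```bash
cat > ok.py <<'E'
import sys
from plant import state
s=state();f=s['contact_force'][2];print('F',round(f,1),'z',round(s['tool_pos'][2],5))
sys.exit(f>float(sys.argv[1]))
E
python3 -m inch '[{"dx":0.0007,"dy":0.0005,"dz":0.01,"rx":0,"ry":0,"rz":0},{"dx":0.0007,"dy":0.0005,"dz":0.018,"rx":0,"ry":0,"rz":0},{"dx":0.0007,"dy":0.0005,"dz":0.023,"rx":0,"ry":0,"rz":0},{"dx":0.0007,"dy":0.0005,"dz":0.024,"rx":0,"ry":0,"rz":0},{"dx":0.0007,"dy":0.0005,"dz":0.024,"rx":0,"ry":0,"rz":0}]'
python3 -m inch '[{"dx":0,"dy":0,"dz":0.001,"rx":0,"ry":0,"rz":0},{"dx":0,"dy":0,"dz":0.002,"rx":0,"ry":0,"rz":0},{"dx":0,"dy":0,"dz":0.003,"rx":0,"ry":0,"rz":0},{"dx":0,"dy":0,"dz":0.004,"rx":0,"ry":0,"rz":0},{"dx":0,"dy":0,"dz":0.005,"rx":0,"ry":0,"rz":0}]'
python3 ok.py 7 && python3 -m inch '[{"dx":0,"dy":0,"dz":0.001,"rx":0,"ry":0,"rz":0},{"dx":0,"dy":0,"dz":0.002,"rx":0,"ry":0,"rz":0},{"dx":0,"dy":0,"dz":0.003,"rx":0,"ry":0,"rz":0}]'
python3 ok.py 7
```

```text
time: 11.7
tool_pos: [0.5004, -0.3356, 0.1802]
tool_rot: [-0.0, 0.6, 0.8, 0.0]
contact_force: [-0.0, 1.0, -0.2]
gripper_width: -0.001
grasp_force: 0.0
time: 12.2
tool_pos: [0.5006, -0.3357, 0.1767]
tool_rot: [0.0, 0.6, 0.8, 0.0]
contact_force: [-0.1, 0.2, 0.4]
gripper_width: -0.001
grasp_force: 0.0
F 0.4 z 0.1767
F 0.4 z 0.1767False
False
```

```bash
sed -i 's/sys.exit(\(.*\))$/sys.exit(int(\1))/' ok.py
python3 ok.py 7 && python3 -m inch '[{"dx":0,"dy":0,"dz":0.001,"rx":0,"ry":0,"rz":0},{"dx":0,"dy":0,"dz":0.002,"rx":0,"ry":0,"rz":0},{"dx":0,"dy":0,"dz":0.003,"rx":0,"ry":0,"rz":0}]' | grep -v o_ &&
python3 ok.py 7 && python3 -m inch '[{"dx":0,"dy":0,"dz":0.001,"rx":0,"ry":0,"rz":0},{"dx":0,"dy":0,"dz":0.002,"rx":0,"ry":0,"rz":0}]' >/dev/null &&
python3 ok.py 7 && python3 -m inch '[{"dx":0,"dy":0,"dz":0.001,"rx":0,"ry":0,"rz":0},{"dx":0,"dy":0,"dz":0.002,"rx":0,"ry":0,"rz":0}]' >/dev/null &&
python3 ok.py 7 && python3 -m inch '[{"dx":0,"dy":0,"dz":0.001,"rx":0,"ry":0,"rz":0},{"dx":0,"dy":0,"dz":0.002,"rx":0,"ry":0,"rz":0}]' >/dev/null &&
python3 ok.py 7
```

```text
F 0.4 z 0.1767
time: 12.5
tool_pos: [0.5008, -0.3359, 0.1751]
tool_rot: [0.0, 0.6, 0.8, -0.0]
contact_force: [-0.2, 1.0, 3.5]
gripper_width: -0.0
grasp_force: 1.9
F 3.5 z 0.17506
F 3.3 z 0.17333
F 3.6 z 0.17124
F 4.3 z 0.16946
```

```bash

python3 ok.py 7 && python3 -m inch '[{"dx":0,"dy":0,"dz":0.0008,"rx":0,"ry":0,"rz":0},{"dx":0,"dy":0,"dz":0.0015,"rx":0,"ry":0,"rz":0}]' >/dev/null &&
python3 ok.py 7 && python3 -m inch '[{"dx":0,"dy":0,"dz":0.0005,"rx":0,"ry":0,"rz":0},{"dx":0,"dy":0,"dz":0.0005,"rx":0,"ry":0,"rz":0}]' >/dev/null &&
python3 ok.py 7 && python3 -m inch '[{"dx":0,"dy":0,"dz":0.0005,"rx":0,"ry":0,"rz":0},{"dx":0,"dy":0,"dz":0.0005,"rx":0,"ry":0,"rz":0}]' >/dev/null &&
python3 ok.py 7 && python3 -m inch '[{"dx":0,"dy":0,"dz":0.0005,"rx":0,"ry":0,"rz":0},{"dx":0,"dy":0,"dz":0.0005,"rx":0,"ry":0,"rz":0}]' >/dev/null &&
python3 ok.py 7 && python3 -m inch '[{"dx":0,"dy":0,"dz":0.0005,"rx":0,"ry":0,"rz":0},{"dx":0,"dy":0,"dz":0.0005,"rx":0,"ry":0,"rz":0}]' >/dev/null &&
python3 ok.py 7 && python3 -m inch '[{"dx":0,"dy":0,"dz":0.0005,"rx":0,"ry":0,"rz":0},{"dx":0,"dy":0,"dz":0.0005,"rx":0,"ry":0,"rz":0}]' >/dev/null &&
python3 ok.py 7 && python3 -m inch '[{"dx":0,"dy":0,"dz":0.0005,"rx":0,"ry":0,"rz":0},{"dx":0,"dy":0,"dz":0.0005,"rx":0,"ry":0,"rz":0}]' >/dev/null &&
python3 ok.py 7 && python3 -m inch '[{"dx":0,"dy":0,"dz":0.0005,"rx":0,"ry":0,"rz":0},{"dx":0,"dy":0,"dz":0.0005,"rx":0,"ry":0,"rz":0}]' >/dev/null &&
python3 ok.py 7 && python3 -m inch '[{"dx":0,"dy":0,"dz":0.0005,"rx":0,"ry":0,"rz":0},{"dx":0,"dy":0,"dz":0.0005,"rx":0,"ry":0,"rz":0}]' >/dev/null &&
python3 ok.py 7 && python3 -m inch '[{"dx":0,"dy":0,"dz":0.0005,"rx":0,"ry":0,"rz":0},{"dx":0,"dy":0,"dz":0.0005,"rx":0,"ry":0,"rz":0}]' >/dev/null &&
python3 ok.py 7 && python3 -m inch '[{"dx":0,"dy":0,"dz":0.0005,"rx":0,"ry":0,"rz":0},{"dx":0,"dy":0,"dz":0.0005,"rx":0,"ry":0,"rz":0}]' >/dev/null &&
python3 ok.py 7
```

```text
F 4.3 z 0.16946
F 4.0 z 0.16824
F 3.4 z 0.16776
F 3.4 z 0.16746
F 3.6 z 0.16707
F 2.4 z 0.16665
F 3.2 z 0.16624
F 3.5 z 0.16581
F 3.8 z 0.16541
F 2.9 z 0.16502
F 3.5 z 0.16463
F 3.7 z 0.16424
```

```bash

python3 ok.py 7 && python3 -m inch '[{"dx":0,"dy":0,"dz":0.0005,"rx":0,"ry":0,"rz":0},{"dx":0,"dy":0,"dz":0.0005,"rx":0,"ry":0,"rz":0}]' >/dev/null &&
python3 ok.py 7 && python3 -m inch '[{"dx":0,"dy":0,"dz":0.0005,"rx":0,"ry":0,"rz":0},{"dx":0,"dy":0,"dz":0.0005,"rx":0,"ry":0,"rz":0}]' >/dev/null &&
python3 ok.py 7 && python3 -m inch '[{"dx":0,"dy":0,"dz":0.0005,"rx":0,"ry":0,"rz":0},{"dx":0,"dy":0,"dz":0.0005,"rx":0,"ry":0,"rz":0}]' >/dev/null &&
python3 ok.py 7 && python3 -m inch '[{"dx":0,"dy":0,"dz":0.0005,"rx":0,"ry":0,"rz":0},{"dx":0,"dy":0,"dz":0.0005,"rx":0,"ry":0,"rz":0}]' >/dev/null &&
python3 ok.py 7 && python3 -m inch '[{"dx":0,"dy":0,"dz":0.0005,"rx":0,"ry":0,"rz":0},{"dx":0,"dy":0,"dz":0.0005,"rx":0,"ry":0,"rz":0}]' >/dev/null &&
python3 ok.py 7 && python3 -m inch '[{"dx":0,"dy":0,"dz":0.0005,"rx":0,"ry":0,"rz":0},{"dx":0,"dy":0,"dz":0.0005,"rx":0,"ry":0,"rz":0}]' >/dev/null &&
python3 ok.py 7 && python3 -m inch '[{"dx":0,"dy":0,"dz":0.0005,"rx":0,"ry":0,"rz":0},{"dx":0,"dy":0,"dz":0.0005,"rx":0,"ry":0,"rz":0}]' >/dev/null &&
python3 ok.py 7 && python3 -m inch '[{"dx":0,"dy":0,"dz":0.0005,"rx":0,"ry":0,"rz":0},{"dx":0,"dy":0,"dz":0.0005,"rx":0,"ry":0,"rz":0}]' >/dev/null &&
python3 ok.py 7 && python3 -m inch '[{"dx":0,"dy":0,"dz":0.0005,"rx":0,"ry":0,"rz":0},{"dx":0,"dy":0,"dz":0.0005,"rx":0,"ry":0,"rz":0}]' >/dev/null &&
python3 ok.py 7 && python3 -m inch '[{"dx":0,"dy":0,"dz":0.0005,"rx":0,"ry":0,"rz":0},{"dx":0,"dy":0,"dz":0.0005,"rx":0,"ry":0,"rz":0}]' >/dev/null &&
python3 ok.py 7 && python3 -m inch '[{"dx":0,"dy":0,"dz":0.0005,"rx":0,"ry":0,"rz":0},{"dx":0,"dy":0,"dz":0.0005,"rx":0,"ry":0,"rz":0}]' >/dev/null &&
python3 ok.py 7 && python3 -m inch '[{"dx":0,"dy":0,"dz":0.0005,"rx":0,"ry":0,"rz":0},{"dx":0,"dy":0,"dz":0.0005,"rx":0,"ry":0,"rz":0}]' >/dev/null &&
python3 ok.py 7 && python3 -m inch '[{"dx":0,"dy":0,"dz":0.0005,"rx":0,"ry":0,"rz":0},{"dx":0,"dy":0,"dz":0.0005,"rx":0,"ry":0,"rz":0}]' >/dev/null &&
python3 ok.py 7 && python3 -m inch '[{"dx":0,"dy":0,"dz":0.0005,"rx":0,"ry":0,"rz":0},{"dx":0,"dy":0,"dz":0.0005,"rx":0,"ry":0,"rz":0}]' >/dev/null &&
python3 ok.py 7
```

```text
F 3.7 z 0.16424
F 4.2 z 0.16379
F 2.9 z 0.1634
F 3.7 z 0.163
F 3.5 z 0.16262
F 4.0 z 0.16224
F 4.3 z 0.1618
F 3.8 z 0.16141
F 4.1 z 0.16099
F 3.5 z 0.16063
F 4.0 z 0.16019
F 3.9 z 0.15983
F 3.3 z 0.15942
F 3.5 z 0.159
F 3.3 z 0.15861
```

```bash

python3 ok.py 7 && python3 -m inch '[{"dx":0,"dy":0,"dz":0.0005,"rx":0,"ry":0,"rz":0},{"dx":0,"dy":0,"dz":0.0005,"rx":0,"ry":0,"rz":0}]' >/dev/null &&
python3 ok.py 7 && python3 -m inch '[{"dx":0,"dy":0,"dz":0.0005,"rx":0,"ry":0,"rz":0},{"dx":0,"dy":0,"dz":0.0005,"rx":0,"ry":0,"rz":0}]' >/dev/null &&
python3 ok.py 7 && python3 -m inch '[{"dx":0,"dy":0,"dz":0.0005,"rx":0,"ry":0,"rz":0},{"dx":0,"dy":0,"dz":0.0005,"rx":0,"ry":0,"rz":0}]' >/dev/null &&
python3 ok.py 7 && python3 -m inch '[{"dx":0,"dy":0,"dz":0.0005,"rx":0,"ry":0,"rz":0},{"dx":0,"dy":0,"dz":0.0005,"rx":0,"ry":0,"rz":0}]' >/dev/null &&
python3 ok.py 7 && python3 -m inch '[{"dx":0,"dy":0,"dz":0.0005,"rx":0,"ry":0,"rz":0},{"dx":0,"dy":0,"dz":0.0005,"rx":0,"ry":0,"rz":0}]' >/dev/null &&
python3 ok.py 7 && python3 -m inch '[{"dx":0,"dy":0,"dz":0.0005,"rx":0,"ry":0,"rz":0},{"dx":0,"dy":0,"dz":0.0005,"rx":0,"ry":0,"rz":0}]' >/dev/null &&
python3 ok.py 7 && python3 -m inch '[{"dx":0,"dy":0,"dz":0.0005,"rx":0,"ry":0,"rz":0},{"dx":0,"dy":0,"dz":0.0005,"rx":0,"ry":0,"rz":0}]' >/dev/null &&
python3 ok.py 7 && python3 -m inch '[{"dx":0,"dy":0,"dz":0.0005,"rx":0,"ry":0,"rz":0},{"dx":0,"dy":0,"dz":0.0005,"rx":0,"ry":0,"rz":0}]' >/dev/null &&
python3 ok.py 7 && python3 -m inch '[{"dx":0,"dy":0,"dz":0.0005,"rx":0,"ry":0,"rz":0},{"dx":0,"dy":0,"dz":0.0005,"rx":0,"ry":0,"rz":0}]' >/dev/null &&
python3 ok.py 7 && python3 -m inch '[{"dx":0,"dy":0,"dz":0.0005,"rx":0,"ry":0,"rz":0},{"dx":0,"dy":0,"dz":0.0005,"rx":0,"ry":0,"rz":0}]' >/dev/null &&
python3 ok.py 7 && python3 -m inch '[{"dx":0,"dy":0,"dz":0.0005,"rx":0,"ry":0,"rz":0},{"dx":0,"dy":0,"dz":0.0005,"rx":0,"ry":0,"rz":0}]' >/dev/null &&
python3 ok.py 7 && python3 -m inch '[{"dx":0,"dy":0,"dz":0.0005,"rx":0,"ry":0,"rz":0},{"dx":0,"dy":0,"dz":0.0005,"rx":0,"ry":0,"rz":0}]' >/dev/null &&
python3 ok.py 7
```

```text
F 3.3 z 0.15861
F 3.4 z 0.15821
F 3.7 z 0.15781
F 3.6 z 0.1574
F 3.6 z 0.15704
F 3.7 z 0.15701
F 5.7 z 0.15693
F 6.6 z 0.15693
F 7.5 z 0.15683
```

The rod stopped at z = 0.1570 while the force rose to 7.5 N: it rests on the piston (depth about 29 mm). Rise, open, go down to regrasp.

```bash

python3 -m inch '[{"dx":0,"dy":0,"dz":-0.002,"rx":0,"ry":0,"rz":0},{"dx":0,"dy":0,"dz":-0.015,"rx":0,"ry":0,"rz":0},{"dx":0,"dy":0,"dz":-0.03,"rx":0,"ry":0,"rz":0},{"dx":0,"dy":0,"dz":-0.03,"rx":0,"ry":0,"rz":0}]'
python3 -m inch '[{"dx":0,"dy":0,"dz":0,"rx":0,"ry":0,"rz":0},{"dx":0,"dy":0,"dz":0,"rx":0,"ry":0,"rz":0},{"dx":0,"dy":0,"dz":0,"rx":0,"ry":0,"rz":0},{"dx":0,"dy":0,"dz":0,"rx":0,"ry":0,"rz":0}]' 0.1 >/dev/null
python3 -c "
from h import *
plan((.5003,-.336,.1205),16.2)
optics.grab_frame('side')
save('side','s8.png',(320,80,460,185),5.7)"
```

```text
time: 20.1
tool_pos: [0.5015, -0.3365, 0.1819]
tool_rot: [0.002, 0.6, 0.8, -0.0]
contact_force: [0.1, 0.1, 0.1]
gripper_width: 0.0
grasp_force: 0.0
t 20.5 pos [ 0.5004 -0.3355  0.1789] F [-0.3 -0.3 -0. ] d [-0.0006 -0.0002  0.073 ] r [-0.0004 -0.0005  0.0002] w 0.549 g 0.0 j6 -1.0
```

View pics/s8.png

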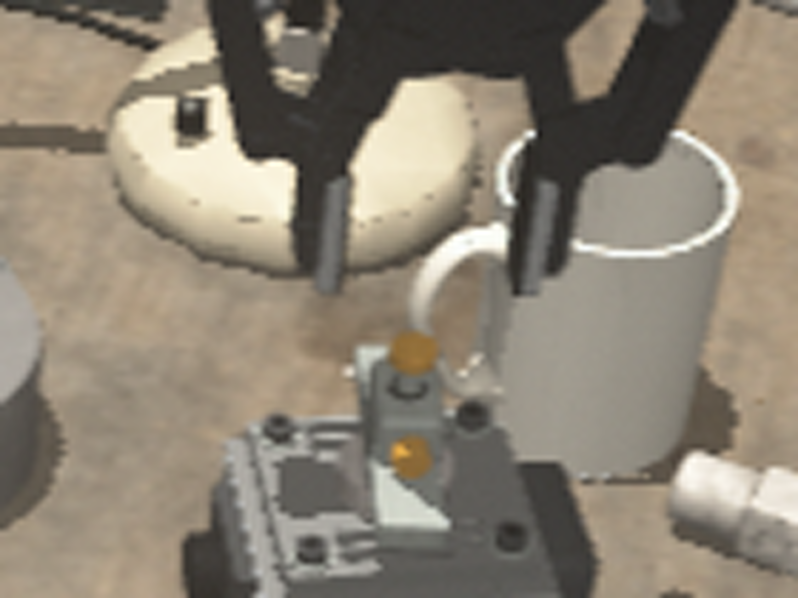

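The button is lower now at crop (413,352), the gauge hasn't moved, and the open fingers straddle it. Descend slowly and grip.

```bash

python3 -m inch '[{"dx":-0.001,"dy":0,"dz":0.02,"rx":0,"ry":0,"rz":0},{"dx":-0.001,"dy":0,"dz":0.045,"rx":0,"ry":0,"rz":0},{"dx":-0.001,"dy":0,"dz":0.062,"rx":0,"ry":0,"rz":0},{"dx":-0.001,"dy":0,"dz":0.07,"rx":0,"ry":0,"rz":0},{"dx":-0.001,"dy":0,"dz":0.071,"rx":0,"ry":0,"rz":0}]'
python3 -m inch '[{"dx":0,"dy":0,"dz":0,"rx":0,"ry":0,"rz":0},{"dx":0,"dy":0,"dz":0,"rx":0,"ry":0,"rz":0},{"dx":0,"dy":0,"dz":0,"rx":0,"ry":0,"rz":0}]'
python3 -c "
from h import *
plan((.5004,-.3364,.1207),16.2)"
```

```text
time: 21.1
tool_pos: [0.5001, -0.3359, 0.1208]
tool_rot: [-0.001, 0.6, 0.8, 0.0]
contact_force: [0.1, 0.0, -0.4]
gripper_width: 0.549
grasp_force: 0.0
time: 21.4
tool_pos: [0.5013, -0.3369, 0.1238]
tool_rot: [0.001, 0.6, 0.8, -0.0]
contact_force: [0.0, 0.1, 1.0]
gripper_width: 0.547
grasp_force: 0.0
t 21.4 pos [ 0.5013 -0.3369  0.1238] F [0.  0.1 1. ] d [ 0.001  -0.0009  0.0038] r [0.0007 0.001  0.0002] w 0.547 g 0.0 j6 -1.0
```

```bash

python3 -m inch '[{"dx":0,"dy":0,"dz":0.0018,"rx":0,"ry":0,"rz":0},{"dx":0,"dy":0,"dz":0.0018,"rx":0,"ry":0,"rz":0},{"dx":0,"dy":0,"dz":0.0018,"rx":0,"ry":0,"rz":0},{"dx":0,"dy":0,"dz":0.0018,"rx":0,"ry":0,"rz":0}]'
python3 -m inch '[{"dx":0,"dy":0,"dz":0,"rx":0,"ry":0,"rz":0},{"dx":0,"dy":0,"dz":0,"rx":0,"ry":0,"rz":0},{"dx":0,"dy":0,"dz":0,"rx":0,"ry":0,"rz":0},{"dx":0,"dy":0,"dz":0,"rx":0,"ry":0,"rz":0},{"dx":0,"dy":0,"dz":0,"rx":0,"ry":0,"rz":0}]' -1
python3 -m inch '[{"dx":0,"dy":0,"dz":0,"rx":0,"ry":0,"rz":0},{"dx":0,"dy":0,"dz":0,"rx":0,"ry":0,"rz":0},{"dx":0,"dy":0,"dz":0,"rx":0,"ry":0,"rz":0}]'

```

```text
time: 21.8
tool_pos: [0.5008, -0.3365, 0.1212]
tool_rot: [0.0, 0.6, 0.8, -0.0]
contact_force: [0.4, 0.2, -0.2]
gripper_width: 0.552
grasp_force: 0.0
time: 22.3
tool_pos: [0.501, -0.3366, 0.1214]
tool_rot: [0.0, 0.6, 0.8, -0.0]
contact_force: [0.1, -0.4, 1.0]
gripper_width: 0.219
grasp_force: 61.1
time: 22.6
tool_pos: [0.501, -0.3366, 0.1214]
tool_rot: [0.0, 0.6, 0.8, -0.0]
contact_force: [0.8, 0.0, 2.1]
gripper_width: 0.217
grasp_force: 61.1
```

```bash

python3 -m inch '[{"dx":0,"dy":0,"dz":-0.003,"rx":0,"ry":0,"rz":0},{"dx":0,"dy":0,"dz":-0.009,"rx":0,"ry":0,"rz":0},{"dx":0,"dy":0,"dz":-0.017,"rx":0,"ry":0,"rz":0},{"dx":0,"dy":0,"dz":-0.026,"rx":0,"ry":0,"rz":0},{"dx":0,"dy":0,"dz":-0.035,"rx":0,"ry":0,"rz":0}]'
python3 -m inch '[{"dx":0,"dy":0,"dz":-0.01,"rx":0,"ry":0,"rz":0},{"dx":0,"dy":0,"dz":-0.02,"rx":0,"ry":0,"rz":0},{"dx":0,"dy":0,"dz":-0.032,"rx":0,"ry":0,"rz":0},{"dx":0,"dy":0,"dz":-0.045,"rx":0,"ry":0,"rz":0},{"dx":0,"dy":0,"dz":-0.05,"rx":0,"ry":0,"rz":0}]'
python3 -c "
from h import *
plan((.5640,.0429,.18),16.2)"
```

```text
time: 23.1
tool_pos: [0.5009, -0.3365, 0.15]
tool_rot: [0.0, 0.6, 0.8, -0.0]
contact_force: [0.2, -0.4, -2.1]
gripper_width: 0.219
grasp_force: 60.8
time: 23.6
tool_pos: [0.5014, -0.337, 0.1913]
tool_rot: [0.001, 0.6, 0.8, -0.0]
contact_force: [1.1, -0.4, -1.5]
gripper_width: 0.216
grasp_force: 60.8
t 23.6 pos [ 0.5014 -0.337   0.1913] F [ 1.1 -0.4 -1.5] d [0.4342 0.2077 0.0134] r [0.0009 0.0015 0.0002] w 0.216 g 60.831905119121075 j6 -1.0
```

```bash
python3 - <<'E'
from h import *
for cam in('side','top'):
    im=optics.grab_frame(cam).astype(float); p=proj(cam,[.5635,.0428,.05]); print(cam,p.round(1))
    u,v=int(p[0]),int(p[1]); g=im[v-12:v+13,u-12:u+13].mean(2)
    print(g[::1,::1].astype(int)[2:23,2:23])
    m=np.uint8(g<0.62*np.median(g)); n,l,s,c=cv2.connectedComponentsWithStats(m)
    for i in range(1,n):
        if s[i,4]>8:
            uv=c[i]+[u-12,v-12];print(s[i],uv.round(1),onplane(cam,*uv,.05).round(4))
E
```

```text
side [279.6 367. ]
[[142 138 131 131 133 133 132 134 137 136 139 139 139 138 140 138 138 139
  138 134 129]
 [142 138 133 132 134 133 131 134 135 138 138 139 139 138 140 140 138 140
  138 133 130]
 [141 140 133 132 135 134 133 134 135 138 139 140 138 141 141 140 138 139
  138 135 131]
 [142 139 135 132 136 134 131 134 136 138 137 138 139 139 140 139 139 137
  138 137 131]
 [141 141 135 132 134 133 132 133 134 133 135 136 136 139 140 140 139 137
  138 137 132]
 [142 141 136 131 134 132 127 118 113 129 132 132 133 132 134 137 137 137
  137 136 131]
 [141 141 135 132 130 118 109 122 122 116 113 116 122 126 133 134 136 137
  138 137 132]
 [142 141 138 128 122 117 112 102  94  94  94  95  96  99 114 127 131 135
  138 138 134]
 [142 141 136 123 115 110  93  93  92  92  93  94  94  94  94 103 123 130
  136 138 133]
 [141 140 132 112 107  92  90  90  92  91  92  92  92  93  94  93 107 129
  131 138 133]
 [141 140 126 108  97  87  87  91  90  90  92  91  92  93  92  90  97 114
  130 137 134]
 [141 138 126 100  87  86  88  90  90  89  91  91  89  88  89  90  95 112
  128 135 136]
 [141 137 122
[... 2030 characters left out ...]
181 181
  182 181 180]
 [182 182 183 183 182 175 161 123  86  78  89 118 141 163 177 182 183 181
  178 175 172]
 [183 183 183 183 184 184 180 166 149 140 139 153 169 178 182 180 175 174
  172 172 171]
 [182 182 183 183 183 184 184 182 179 178 177 181 182 179 176 174 172 172
  171 171 171]
 [183 183 185 184 182 183 183 184 182 183 180 177 175 173 173 172 171 171
  172 174 176]
 [184 184 183 181 181 180 182 181 179 177 174 174 173 172 171 172 173 175
  177 178 179]
 [182 183 181 180 175 174 176 175 174 173 173 173 172 173 175 177 178 177
  180 179 180]
 [181 178 175 173 172 173 173 174 173 173 172 173 175 176 178 179 179 180
  181 182 183]]
[ 7  8 10  9 60] [195.3 254.6] [0.5655 0.0443 0.05  ]
```

```bash

python3 -m inch '[{"dx":0.03,"dy":0.015,"dz":0,"rx":0,"ry":0,"rz":0},{"dx":0.08,"dy":0.038,"dz":0,"rx":0,"ry":0,"rz":0},{"dx":0.13,"dy":0.062,"dz":0,"rx":0,"ry":0,"rz":0},{"dx":0.18,"dy":0.086,"dz":0,"rx":0,"ry":0,"rz":0},{"dx":0.23,"dy":0.11,"dz":0,"rx":0,"ry":0,"rz":0}]' | head -2
python3 -m inch '[{"dx":0.05,"dy":0.024,"dz":0,"rx":0,"ry":0,"rz":0},{"dx":0.1,"dy":0.048,"dz":0,"rx":0,"ry":0,"rz":0},{"dx":0.15,"dy":0.071,"dz":0,"rx":0,"ry":0,"rz":0},{"dx":0.185,"dy":0.088,"dz":0,"rx":0,"ry":0,"rz":0},{"dx":0.204,"dy":0.097,"dz":0,"rx":0,"ry":0,"rz":0}]' | head -2
python3 -m inch '[{"dx":0,"dy":0,"dz":0,"rx":0,"ry":0,"rz":0},{"dx":0,"dy":0,"dz":0,"rx":0,"ry":0,"rz":0},{"dx":0,"dy":0,"dz":0,"rx":0,"ry":0,"rz":0},{"dx":0,"dy":0,"dz":0,"rx":0,"ry":0,"rz":0},{"dx":0,"dy":0,"dz":0,"rx":0,"ry":0,"rz":0}]' | head -2
python3 -c "
from h import *
plan((.5643,.0429,.1),16.2)"
```

```text
time: 24.2
tool_pos: [0.5336, -0.1335, 0.1887]
time: 24.7
tool_pos: [0.5625, 0.0458, 0.1886]
time: 25.2
tool_pos: [0.5629, 0.0423, 0.1892]
t 25.2 pos [0.5629 0.0423 0.1892] F [ 0.  -0.3 -2.3] d [0.0002 0.0019 0.1116] r [ 0.      0.0001 -0.0007] w 0.222 g 60.775452107191086 j6 -0.34
```

```bash

python3 -m inch '[{"dx":0.0002,"dy":0.0019,"dz":0.02,"rx":0,"ry":0,"rz":0},{"dx":0.0002,"dy":0.0019,"dz":0.05,"rx":0,"ry":0,"rz":0},{"dx":0.0002,"dy":0.0019,"dz":0.08,"rx":0,"ry":0,"rz":0},{"dx":0.0002,"dy":0.0019,"dz":0.1,"rx":0,"ry":0,"rz":0},{"dx":0.0002,"dy":0.0019,"dz":0.11,"rx":0,"ry":0,"rz":0}]' | head -2
python3 -m inch '[{"dx":0,"dy":0,"dz":0,"rx":0,"ry":0,"rz":0},{"dx":0,"dy":0,"dz":0,"rx":0,"ry":0,"rz":0},{"dx":0,"dy":0,"dz":0,"rx":0,"ry":0,"rz":0},{"dx":0,"dy":0,"dz":0,"rx":0,"ry":0,"rz":0},{"dx":0,"dy":0,"dz":0,"rx":0,"ry":0,"rz":0}]' | head -2
python3 -c "
from h import *
plan((.5643,.0429,.0575),16.2)"
```

```text
time: 25.7
tool_pos: [0.5627, 0.0436, 0.0983]
time: 26.2
tool_pos: [0.5648, 0.0437, 0.1022]
t 26.2 pos [0.5648 0.0437 0.1022] F [-0.1  0.9 -2. ] d [-0.0007 -0.001   0.0558] r [0.001  0.0004 0.0002] w 0.22 g 60.78679248690605 j6 -0.34
```

```bash

python3 -m inch '[{"dx":-0.0005,"dy":-0.0004,"dz":0.006,"rx":0,"ry":0,"rz":0},{"dx":-0.0005,"dy":-0.0004,"dz":0.014,"rx":0,"ry":0,"rz":0},{"dx":-0.0005,"dy":-0.0004,"dz":0.022,"rx":0,"ry":0,"rz":0},{"dx":-0.0005,"dy":-0.0004,"dz":0.028,"rx":0,"ry":0,"rz":0},{"dx":-0.0005,"dy":-0.0004,"dz":0.028,"rx":0,"ry":0,"rz":0}]'
python3 ok.py 2 && python3 -m inch '[{"dx":0,"dy":0,"dz":0.006,"rx":0,"ry":0,"rz":0},{"dx":0,"dy":0,"dz":0.013,"rx":0,"ry":0,"rz":0},{"dx":0,"dy":0,"dz":0.019,"rx":0,"ry":0,"rz":0},{"dx":0,"dy":0,"dz":0.022,"rx":0,"ry":0,"rz":0},{"dx":0,"dy":0,"dz":0.022,"rx":0,"ry":0,"rz":0}]'
python3 -c "
from h import *
plan((.5643,.0429,.0556),16.2)"
```

```text
time: 26.7
tool_pos: [0.5631, 0.0433, 0.0773]
tool_rot: [-0.001, 0.6, 0.8, -0.001]
contact_force: [0.7, 0.3, -2.6]
gripper_width: 0.223
grasp_force: 60.8
F -2.6 z 0.07731
time: 27.2
tool_pos: [0.5637, 0.0432, 0.0605]
tool_rot: [-0.0, 0.6, 0.8, -0.0]
contact_force: [-0.3, -0.4, -1.6]
gripper_width: 0.219
grasp_force: 60.8
t 27.2 pos [0.5637 0.0432 0.0605] F [-0.3 -0.4 -1.6] d [-0.0006  0.0007  0.0062] r [-0.0007 -0.0002  0.0001] w 0.219 g 60.787000469863415 j6 -0.34
```

```bash

python3 -m inch '[{"dx":0,"dy":0,"dz":0.002,"rx":0,"ry":0,"rz":0},{"dx":0,"dy":0,"dz":0.004,"rx":0,"ry":0,"rz":0},{"dx":0,"dy":0,"dz":0.005,"rx":0,"ry":0,"rz":0},{"dx":0,"dy":0,"dz":0.005,"rx":0,"ry":0,"rz":0}]' | head -2
python3 ok.py 3 && python3 -m inch '[{"dx":0,"dy":0,"dz":0.0008,"rx":0,"ry":0,"rz":0},{"dx":0,"dy":0,"dz":0.0008,"rx":0,"ry":0,"rz":0}]' >/dev/null
python3 ok.py 3 && python3 -m inch '[{"dx":0,"dy":0,"dz":0.0006,"rx":0,"ry":0,"rz":0},{"dx":0,"dy":0,"dz":0.0006,"rx":0,"ry":0,"rz":0}]' >/dev/null
python3 ok.py 3 && python3 -m inch '[{"dx":0,"dy":0,"dz":0.0006,"rx":0,"ry":0,"rz":0},{"dx":0,"dy":0,"dz":0.0006,"rx":0,"ry":0,"rz":0}]' >/dev/null
python3 ok.py 3 && python3 -m inch '[{"dx":0,"dy":0,"dz":0.0006,"rx":0,"ry":0,"rz":0},{"dx":0,"dy":0,"dz":0.0006,"rx":0,"ry":0,"rz":0}]' >/dev/null
python3 ok.py 3
```

```text
time: 27.6
tool_pos: [0.5641, 0.0432, 0.0572]
F -1.4 z 0.05715
F -1.7 z 0.05661
F -2.4 z 0.0561
F -3.5 z 0.05569
F 1.6 z 0.05556
```

Contact with the block top at z = 0.0556, as expected for a full seat. Release and withdraw.

```bash

python3 -m inch '[{"dx":0,"dy":0,"dz":0,"rx":0,"ry":0,"rz":0},{"dx":0,"dy":0,"dz":0,"rx":0,"ry":0,"rz":0},{"dx":0,"dy":0,"dz":0,"rx":0,"ry":0,"rz":0},{"dx":0,"dy":0,"dz":0,"rx":0,"ry":0,"rz":0},{"dx":0,"dy":0,"dz":0,"rx":0,"ry":0,"rz":0}]' 0.1
python3 -m inch '[{"dx":0,"dy":0,"dz":-0.02,"rx":0,"ry":0,"rz":0},{"dx":0,"dy":0,"dz":-0.06,"rx":0,"ry":0,"rz":0},{"dx":0,"dy":0,"dz":-0.11,"rx":0,"ry":0,"rz":0},{"dx":0,"dy":0,"dz":-0.16,"rx":0,"ry":0,"rz":0},{"dx":0,"dy":0,"dz":-0.2,"rx":0,"ry":0,"rz":0}]'
python3 -m inch '[{"dx":0,"dy":0,"dz":0,"rx":0,"ry":0,"rz":0},{"dx":0,"dy":0,"dz":0,"rx":0,"ry":0,"rz":0},{"dx":0,"dy":0,"dz":0,"rx":0,"ry":0,"rz":0},{"dx":0,"dy":0,"dz":0,"rx":0,"ry":0,"rz":0}]' | head -2
python3 - <<'E'
from h import *
im=optics.grab_frame('side')
for n in('gauge','gauge_rod'):
  for d in nets.boxes_of('side',n): print(n,round(d['confidence'],2),np.round(d['bbox'],1))
# brass pixels on the gauge: button and screw
h=cv2.cvtColor(im,cv2.COLOR_RGB2HSV)[335:390,262:298]
m=cv2.inRange(h,(15,130,90),(32,255,255));n,l,s,c=cv2.connectedComponentsWithStats(m)
for i in range(1,n):
  if s[i,4]>6: print('brass',s[i,4],c[i]+[262,335])
print('expect button',proj('side',[.5641,.0432,.091]),'bar ends',proj('side',[.5529,.0816,.06]),proj('side',[.5753,.0048,.06]))
E
```

```text
time: 28.9
tool_pos: [0.5641, 0.0432, 0.0552]
tool_rot: [0.0, 0.6, 0.8, 0.0]
contact_force: [0.8, -0.8, -1.0]
gripper_width: 0.548
grasp_force: 0.0
time: 29.4
tool_pos: [0.5648, 0.0432, 0.2195]
tool_rot: [0.002, 0.6, 0.8, 0.001]
contact_force: [0.1, 0.8, 0.1]
gripper_width: 0.554
grasp_force: 0.0
time: 29.8
tool_pos: [0.5631, 0.0433, 0.2134]
gauge 0.98 [385.8 396.9  62.   41.3]
gauge 0.66 [279.2 367.2  15.3  58.3]
gauge 0.52 [281.4 379.6  53.1 108.7]
gauge_rod 0.45 [390.  384.9  12.3  21.8]
gauge_rod 0.39 [278.5 354.9   8.    7.9]
brass 380 [265.31842105 360.67368421]
brass 40 [280.175 336.025]
brass 30 [293.63333333 337.66666667]
brass 19 [295.84210526 348.05263158]
brass 17 [276.47058824 350.23529412]
brass 54 [277.37037037 374.25925926]
brass 90 [291.98888889 383.58888889]
expect button [277.94127238 350.95260187] bar ends [277.24428339 391.34494   ] [280.22614587 337.17298134]
```

```bash
python3 -c "
from plant import ticket
print(ticket.job_done())"
```

```text
the job is handed in; nothing more can be done
None
```

I handed the job in at about 30 s: the rod was pressed until it rested on the piston (about 29 mm deep, never over about 7.5 N in the readings), and the gauge is back upright in its block hole, still set. The final placing was checked by contact height and the side-camera detections, not by viewing a picture.

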